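# Draw a mallet head from its tray and feed it under the boring-jig guard

## Robot

A 6-joint arm with a two-finger parallel gripper is mounted at the origin on the work surface. World frame = base frame: x ahead of the robot, y to its left, z up, the work surface at z = 0. Lengths are in m, angles in degrees, forces in N, time in s.
With the tool pointing down it reaches from about 0.4 to 0.825 m from the base axis. Payload 7 kg.
Tool frame: the origin (TCP) lies on the centre line of the jaws, within the pads' length; the fingertips stand 14 mm ahead of it and the grasp point (between the pads) lies 5 mm behind it; z points along the fingers, x is the direction in which the jaws open and shut, and the axes are right-handed (so a half turn about z gives the same grasp; the last joint's range is limited). The gripper opens to 88 mm and grips with 3 to 60 N. Pads are 19 mm wide; open, the fingers measure 130 mm over their backs; the gripper's body (78 mm by 193 mm) begins 47 mm behind the grasp point.
Start: joints at [80.048, 20.546, 0.682, 0, -70.136, -16.507], TCP at [0.301, 0.604, 0.241] pointing down, gripper open.
Joint ranges: [-176.03, 176.03], [-82.01, 121.73], [-58.28, 71.71], [-173.87, 95.51], [-174.79, -0.11], [-173.66, 173.66]. Speed limits (degrees/s): [136.94, 136.94, 172.46, 180, 180, 180].

## Interface

Orientations are given as [roll, pitch, yaw] about the fixed x, y, z axes, in that order (R = Rz(yaw) Ry(pitch) Rx(roll)).
In Python, from plant import * gives the robot as it stands.
- The arm moves only by the shell command python3 -m handwheel 'ROWS' [OPENING]. ROWS is JSON, a list of rows, each a list of 2 entries, a list of its own where there are three numbers: the shift along the tool's x, y, z each as a share of 0.2 m, from -1 to 1, then the turn, a rotation vector about the tool's x, y, z each as a share of 360 degrees, from -1 to 1. In form: [[[tx, ty, tz], [ax, ay, az]], ...]. A call has 1 to 5 rows; each row is the pose to reach, as a shift and turn from the pose commanded when the call began, along the tool's axes at that moment, turning the shorter way round; what a row does not reach only later rows make up. A row lasts 1/12 s, in which the tool goes at most 41.7 mm and 7.16 degrees, less where a joint would pass 70% of its speed; a pose out of reach is approached as far as the arm can. A call with a number of a shift or a turn outside -1 to 1 is refused whole. A call with a gripper value outside its range is refused whole. OPENING is the closure, from -1 (fully open) to 1 (shut), set as the call begins (- or left out, the last holds). The fingers move at their own pace and stop on an object; the grip force is fixed at half the most. Time passes only in rows, so rows that repeat a pose let the fingers close. It gives the time, the measured TCP pose, the force and the opening at its end, in the units of the state.
- get_obs(): the state, without advancing time (a new reading comes with each control period).
- snapshot(name): name is "side" or "top"; returns a dict with "color" (400x640x3 uint8, red, green, blue), "z_map" (400x640 float32, m along the optical axis (not along the pixel's ray), 0 where there is no reading), "intrinsics" (3x3 intrinsics, pixels), "rvec" (rotation vector, rad) and "tvec" (3), from world to camera coordinates, as OpenCV has them. Camera axes: x right, y down, z forward; pixel columns grow to the right and rows downward; lengths in m; the calibration is good to about 2 mm. A picture is of the moment at which its call begins.
- close_job(): hands the job in, once; it reports no verdict.
The state is a dict: "clock": time; "joint_pos": joint angles; "qvel": joint speeds; "tau": joint torques, N m; "tool_pos": TCP position; "orientation": TCP orientation; "force": force on the tool from outside, world axes, zero at the start; "moment": the same for the moment, N m; "opening": finger opening in m.
Only numpy, scipy, OpenCV 4.12 (cv2) and the standard library are available. Lean on these libraries where they do the work, as an engineer would, in place of code of your own. Each camera call takes 0.05 s, during which the arm holds its last target. There are 200 camera calls.

## Task

Lift the mallet head straight up out of its snug tray pocket by its leaning handle stub, and set it down gently and upright in the jig's open channel, in front of the green guard with its nose towards the mouth, and let go of it. Then take the yellow push stick and, pushing with the stick only (no gripper on the head once its nose is under the guard), feed the head in until you feel it press on the sprung stop hidden inside; do not ram the stop. Leave the head against the stop, the stick released and standing upright behind it in the channel, and leave the other things on the counter alone.

Things in the scene. Friction and masses are not known exactly. Their poses are not given: they have to be found in the camera images.
- head: Mallet head: dark block 100 long (x) x 50 wide (y) x 46 high, thin bronze plates on its ends, 0.4 to 0.6 kg. Origin: centre of the underside; +x is the nose (goes first into the jig), z up. Its only grippable feature is the pale ash stub on top. It starts in the tray pocket, x axes alike, top 2 mm proud of the tray.
- stub_root (a point): Where the axis of the round ash stub (30 diameter) meets the head's top face: at x = -30, y = 0, 46 above the head's origin; axes as the head's. From here the stub runs 84 along its axis, up and leaning 25 degrees from vertical towards the nose (+x).
- tray: Fixed wooden tray 138 (x) x 88 (y) x 52 high; origin: centre of the underside. Pocket 102 x 52, floor 8 above the counter, 1 mm free all round the head. Two grey cheek boards on the long sides, x -42 to 33, inner faces at y = -27 and 27, 10 thick, tops 124 above the counter, leave no finger room at the stub's y sides: close on it along x, tilted to follow the stub.
- jig: Fixed boring jig; origin on the counter under the guard's mouth, +x is the feed direction (into the guard), z up. Bed 12 above the counter, x -310 to 250. Before the mouth an open channel (x -310 to 0) between two steel fences 60 apart, tops 30 above the counter. Beyond it the green guard.
- mouth (a point): Centre of the guard's mouth at bed level, axes as the jig's. The guard is a tunnel 250 long, 60 wide, 54 high inside; roof top 72 above the counter, with a slot 44 wide from the mouth to x = 172 through which the stub passes. Black knob on the roof at x = 228, top 100 above the counter: already tight, leave it.
- stop_block: Closed rear wall of the guard (origin at bed level, 250 past the mouth). It carries the hidden stop, whose face is 172 to 207 past the mouth, unknown each time. Spring plunger: 2.5 N at first touch, rising 0.5 N per mm for 18 mm, then solid. Press 5 to 8 N more than the head's sliding drag (2 to 7 N); over 30 N is ramming. Friction then keeps the head on it.
- push_stick: Yellow push stick, 0.16 kg, loose on the counter: flat bar 180 long (x) x 24 wide x 20 high; origin: centre of the underside, +x its pushing end (x = 90). Upright grip at x = -70, 26 (x) by 22 (y), top 92 above the underside; grip it across y from above.
- gauge_ring: Red steel gauge ring lying flat, 68 outside, 14 high; origin underside centre. Leave alone.
- bronze_cap: Spare bronze end cap, 60 diameter, 24 high; origin underside centre. Leave alone.
- ash_blank: Square ash blank lying flat, 150 (x) x 28 x 28; origin underside centre. Leave alone.
Not all that is in view belongs to the job. Of the things that look like the head, the largest one is meant.

How it is judged (in metres and radians):
On the way, in this order (a step that is already met when the one before it is completed fails the run):
1. the head is drawn straight up clear of the pocket, upright and above it (z of head in the frame of tray between 0.056 and 0.4 m and x of head in the frame of tray between -0.015 and 0.015 m and y of head in the frame of tray between -0.012 and 0.012 m and angle between head's own z axis and vertical below 0.2 rad), for 0.1 s.
2. the head stands released in the open channel in front of the mouth, nose first (x of head in the frame of jig between -0.22 and -0.045 m and y of head in the frame of jig between -0.008 and 0.008 m and z of head in the frame of jig between 0.008 and 0.016 m and angle between head's own z axis and vertical below 0.08 rad and angle between the x axis of head and the x axis of jig, either way round below 0.2 rad and x of stop_block in the frame of head above 0.1 m and contact force between each of the arm, the fingers and head below 0.2 N and linear speed of head below 0.01 m/s), for 0.2 s.
3. the stick drives the head under the guard (x of head in the frame of jig above 0.02 m and contact force between push_stick and head above 0.3 N), for 0.05 s.
4. the head is pressed on the hidden stop (contact force between head and stop_block above 2 N), for 0.2 s.
At the end, for the whole second after the job is handed in: The head lies flat (within 5 degrees) and at rest under the guard, still bearing on the sprung stop (over 0.3 N); the push stick is released, upright (within 9 degrees) and at rest in the channel behind it (within 30 mm of its centre line) (contact force between head and stop_block above 0.3 N and angle between head's own z axis and vertical below 0.08 rad and linear speed of each of head, push_stick below 0.01 m/s and x of head in the frame of jig above 0.1 m and x of push_stick in the frame of jig above -0.25 m and y of push_stick in the frame of jig between -0.03 and 0.03 m and angle between push_stick's own z axis and vertical below 0.15 rad); the robot touches nothing.
It fails at once if the robot touches the head when its nose is more than 10 mm under the guard (x of head in the frame of jig between -0.04 and 0.3 m and y of head in the frame of jig between -0.04 and 0.04 m and z of head in the frame of jig below 0.03 m and contact force between any of the fingers, the arm and head above 0.5 N).
It fails at once if the stop is rammed (over 30 N) (contact force between head and stop_block above 30 N).
It fails at once if the head is dropped or slammed on the jig (over 60 N) (contact force between head and jig above 60 N).
It fails at once if the gauge ring, bronze cap or ash blank is moved more than 20 mm (distance of any of gauge_ring, bronze_cap, ash_blank from where it was at the start of the episode above 0.02 m).
It also fails if it takes over 72 s, if anything falls off the work surface, if the arm or the gripper's body presses on something with over 40 N, if the wrist force passes 120 N, or if a joint passes its speed limit or range.

## Working session

There is one attempt and no reset: what is moved stays moved. The work goes in short steps, Python scripts to look and compute and a shell command to move; the robot and the scene stay as the last step left them, time stands still between calls to the robot, and variables do not carry over. Pictures are saved under pics/ and viewed, about 8 in all and at most 12, crops included, and the job is handed in when it is done.

```bash
mkdir -p pics; ls
cat > h.py <<'E'
from plant import *
import numpy as np, cv2
from scipy.spatial.transform import Rotation as R
def cam(n):
    s=snapshot(n); s['R']=cv2.Rodrigues(np.array(s['rvec'],float))[0]; s['t']=np.array(s['tvec'],float).ravel(); return s
def pts(s):
    K=np.array(s['intrinsics']); z=s['z_map']; v,u=np.mgrid[:400,:640]
    c=np.stack([(u-K[0,2])/K[0,0]*z,(v-K[1,2])/K[1,1]*z,z],-1)
    return (c-s['t'])@s['R']
def ray(s,uv,h):
    K=np.array(s['intrinsics']); d=np.c_[np.array(uv,float),np.ones(len(uv))]@np.linalg.inv(K).T@s['R']
    o=-s['R'].T@s['t']; return o+d*((h-o[2])/d[:,2])[:,None]
E
python3 - <<'E'
from h import *
for n in ['top','side']:
    s=cam(n); cv2.imwrite(f'pics/{n}0.png',s['color'][...,::-1]); np.savez(f'{n}0.npz',**s)
    print(n,-s['R'].T@s['t'],s['R'][2])
print(get_obs())
E
```

```text
pics
top [ 0.30185334 -0.08660191  1.12051636] [ 0.21213601 -0.0184056  -0.97706681]
side [0.32966857 0.49307434 0.79808485] [ 0.21221284 -0.61844527 -0.75663145]
{'clock': 0.1, 'joint_pos': array([ 8.00489275e+01,  2.05868452e+01,  6.38126333e-01, -1.88496893e-02,
       -7.01353525e+01, -1.65089862e+01]), 'qvel': array([-0.02294837, -0.15807986,  0.09559802,  0.06507231, -0.05212492,
        0.00604567]), 'tau': array([-9.88201173e-04, -5.84162164e+01,  2.93753511e+01,  7.01552242e+00,
        1.02167315e-02, -5.21937795e-05]), 'tool_pos': array([0.30056936, 0.60391109, 0.23971153]), 'orientation': array([-1.79993098e+02, -8.56415909e-02, -1.16466482e+02]), 'force': array([ 0.3987658 ,  0.09023487, -0.27984528]), 'moment': array([-0.02320463, -0.02461949, -0.03241126]), 'opening': 0.08778472525958525}
```

View pics/top0.png

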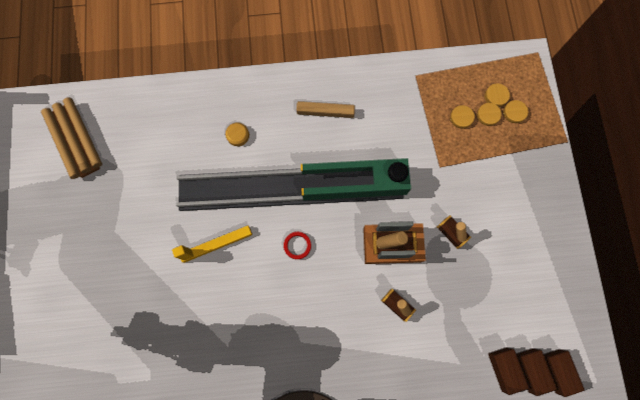

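View pics/side0.png

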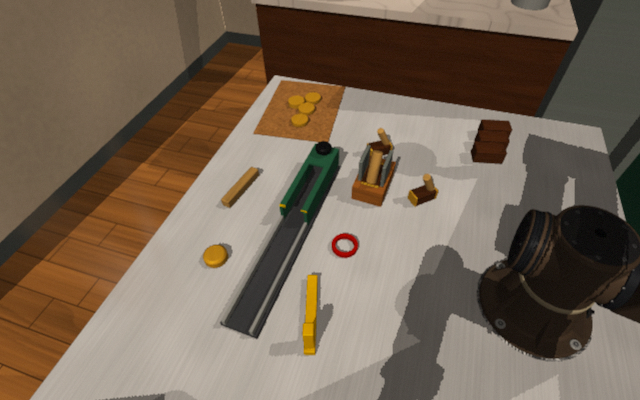

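The top view shows the jig channel from about (180,190) to (300,185), with the guard out to (410,175). The tray and head are at (394,242), with the smaller decoy heads at (455,232) and (398,304). The stick is at (175,252)–(250,232) with its grip on the left, the ring at (297,245), the cap at (236,133) and the blank at (326,108). The side view agrees. Next I measure these from depth.

Run:
```python
from h import *
def rect(P): 
    (c,(w,h),a)=cv2.minAreaRect((P[:,:2]*1000).astype(np.float32)); return np.round(c,1),round(w,1),round(h,1),round(a,2)
for n in ['top','side']:
    s=dict(np.load(n+'0.npz')); P=pts(s); C=s['color']; H=cv2.cvtColor(C,cv2.COLOR_RGB2HSV)
    z=P[...,2]; x=P[...,0]; y=P[...,1]
    print(n,'table z',np.median(z[(x>.3)&(x<.4)&(y>.2)&(y<.25)]) )
    for nm,m in {'guardroof':(H[...,0]>50)&(H[...,0]<95)&(H[...,1]>80)&(abs(z-.072)<.005),
      'stick':(H[...,0]>20)&(H[...,0]<32)&(H[...,1]>200)&(z>.012)&(x<.45)&(y>0.05),
      'knob':(abs(z-.1)<.006)&(x>.4),
      'sticktop':(H[...,0]>15)&(H[...,0]<35)&(H[...,1]>180)&(abs(z-.092)<.006)&(y>.1),
      'stickbar':(H[...,0]>15)&(H[...,0]<35)&(H[...,1]>180)&(abs(z-.020)<.005)&(y>.05)&(x<.45),
      'fence':(abs(z-.030)<.004)&(x>.38)&(x<.56)&(y>.0)&(H[...,1]<60),
      'cheek':(abs(z-.124)<.004)&(x>.2)&(x<.5)&(y<-.1),
      'rim':(abs(z-.052)<.005)&(x>.2)&(x<.45)&(y<-.1)&(y>-.32)&(H[...,1]>120),
      'stub':(z>.07)&(H[...,1]>80)&(x>.2)&(x<.45)&(y<-.1)&(y>-.3)}.items():
        Q=P[m&np.isfinite(z)]
        # component filter
        k,l,st,ce=cv2.connectedComponentsWithStats(m.astype(np.uint8))
        for i in np.argsort(-st[1:,4])[:3]+1:
            if st[i,4]>12:
                q=P[l==i]; print(nm,st[i,4],np.round(ce[i]),rect(q),'z',np.round(np.percentile(q[:,2],[2,50,98]),4))
```

```text
top table z 0.0006183638096154315
guardroof 1632 [360. 177.] (array([ 591.2, -184.4]), 251.1, 75.3, 87.41) z [0.0683 0.0725 0.0763]
stick 84 [182. 256.] (array([446.2, 237.9]), 9.5, 30.6, 12.73) z [0.0148 0.0739 0.0956]
knob 295 [397. 171.] (array([ 587.2, -279.3]), 46.3, 44.6, 13.06) z [0.0946 0.0999 0.1043]
knob 42 [388. 241.] (array([ 427.4, -235.5]), 29.5, 14.9, 11.33) z [0.0942 0.1    0.1059]
sticktop 96 [178. 251.] (array([452.7, 236. ]), 19.2, 24.9, 21.18) z [0.0876 0.0924 0.0959]
stickbar 24 [190. 257.] (array([445.1, 231.5]), 4.0, 38.8, 17.71) z [0.0158 0.0179 0.0244]
cheek 159 [397. 252.] (array([ 397.3, -249. ]), 74.7, 10.2, 86.21) z [0.1207 0.1244 0.1276]
cheek 154 [395. 224.] (array([ 460.8, -254.1]), 73.9, 10.0, 86.61) z [0.1203 0.124  0.1275]
cheek 28 [394. 239.] (array([ 428. , -246.5]), 26.3, 13.0, 3.4) z [0.1206 0.1241 0.1274]
rim 889 [394. 248.] (array([ 417.6, -253.6]), 134.8, 68.8, 87.09) z [0.0484 0.0532 0.0566]
stub 351 [393. 239.] (array([ 429.2, -244.8]), 55.7, 29.4, 87.2) z [0.0719 0.1192 0.1366]
stub 107 [402. 305.] (array([ 283.6, -251.3]), 29.1, 20.2, 33.
[... 646 characters left out ...]
rray([444.4, 253.7]), 12.4, 7.8, 16.4) z [0.0173 0.0196 0.0238]
cheek 162 [438.  29.] (array([  351.2, -1047.7]), 16.0, 297.4, 89.99) z [0.1201 0.1241 0.1277]
cheek 74 [388. 160.] (array([ 395.1, -247.3]), 75.2, 10.4, 86.08) z [0.1203 0.1227 0.125 ]
cheek 68 [365. 154.] (array([ 458.6, -252.4]), 76.8, 10.4, 85.29) z [0.1201 0.122  0.1246]
rim 386 [378. 182.] (array([ 416.3, -253.1]), 137.8, 69.0, 86.57) z [0.0477 0.0513 0.0556]
rim 15 [430. 187.] (array([ 270.9, -249. ]), 18.7, 8.4, 19.46) z [0.0479 0.0524 0.0555]
stub 291 [375. 164.] (array([ 427.3, -241.4]), 55.9, 28.8, 85.74) z [0.0718 0.1056 0.1336]
stub 73 [427. 179.] (array([ 283. , -245.6]), 21.9, 24.5, 79.71) z [0.0723 0.0863 0.0913]
```

Run:
```python
import cv2
a=cv2.imread('pics/top0.png')[205:275,340:500]; b=cv2.imread('pics/side0.png')[110:220,330:450]
a=cv2.resize(a,None,fx=5,fy=5,interpolation=2);b=cv2.resize(b,(262,240),interpolation=2)
b=cv2.resize(cv2.imread('pics/side0.png')[115:215,330:450],(288,240),interpolation=2)
import numpy as np
o=np.zeros((590,800,3),np.uint8);o[:350]=a;o[350:,:288]=b;cv2.imwrite('pics/crop0.png',o)
```

```text
(no output)
```

View pics/crop0.png

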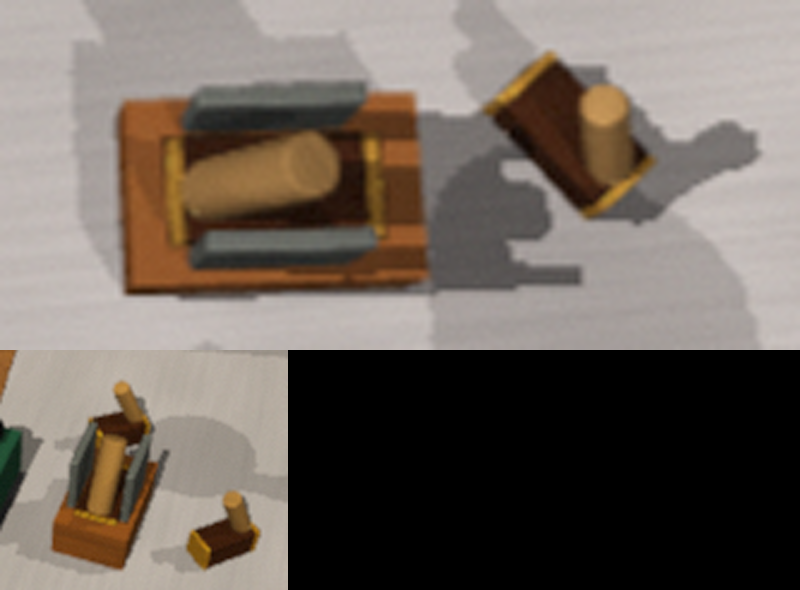

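The crop shows the stub running from its root on the left at (200,195) to its raised tip on the right at (315,160). So the nose points right, towards world -y, the same way as the jig feed. Next I check the stub tip, the decoy's clearance and the ends of the stick bar, and print the first move.

```bash
cat >> h.py <<'E'
def frame(o,yaw): return np.array(o,float),R.from_euler('z',yaw,degrees=True)
TRAY=frame([.4277,-.2552,0],-93.6)
JIG=frame([.5962,-.0588,0],-92.6)
TILT=R.from_euler('y',25,degrees=True)*R.from_euler('x',180,degrees=True) # tool in head frame, z=-axis, x toward nose and down
def grasp(fr,xh,yh,zh,s):  # TCP pose to hold head (origin xh,yh,zh in frame) at s m up the stub (grasp point)
    ax=np.array([np.sin(np.radians(25)),0,np.cos(np.radians(25))])
    p=np.array([xh-.03,yh,zh+.046])+ax*(s-.005)
    return fr[0]+fr[1].apply(p), fr[1]*TILT
def tool():
    o=get_obs(); return np.array(o['tool_pos']),R.from_euler('xyz',o['orientation'],degrees=True)
def delta(p,r):
    q,t=tool(); print('d',np.round(t.inv().apply(p-q)/.2,4),'rot',np.round((t.inv()*r).as_rotvec(degrees=True)/360,4),'tgt',np.round(p,4),'mm',np.round((p-q)*1e3,1))
E
python3 - <<'E'
from h import *
for n in ['top','side']:
    s=dict(np.load(n+'0.npz')); P=pts(s); H=cv2.cvtColor(s['color'],cv2.COLOR_RGB2HSV)
    z=P[...,2]; x=P[...,0]; y=P[...,1]
    def loc(m,fr): return np.round(fr[1].inv().apply(P[m]-fr[0]).mean(0)*1e3,1),m.sum()
    st=(z>.065)&(H[...,1]>80)&(x>.38)&(x<.47)&(y<-.2)&(y>-.3)
    for a in (.075,.085,.095,.105,.115,.125,.135): print(n,a,loc(st&(abs(z-a)<.005),TRAY))
    d=(z>.02)&(x>.36)&(x<.52)&(y<-.33)&(y>-.45)&(H[...,1]>80)
    if d.sum(): 
        L=TRAY[1].inv().apply(P[d]-TRAY[0])*1e3; print('decoy',L.min(0),L.max(0))
    b=(H[...,0]>18)&(H[...,0]<32)&(H[...,1]>170)&(x<.55)&(x>.38)&(y>.05)&(y<.27)&(z<.03)&(z>.01)
    if b.sum(): print('bar',cv2.minAreaRect((P[b][:,:2]*1e3).astype(np.float32)),b.sum())
    g=(abs(z-.030)<.005)&(x>.5)&(x<.68)&(y>-.04)&(y<.3)
    L=JIG[1].inv().apply(P[g]-JIG[0])*1e3; print('fence y',np.median(L[L[:,1]>0,1]),np.median(L[L[:,1]<0,1]),'x',np.percentile(L[:,0],[1,99]))
    for nm,m in dict(ring=((H[...,0]<6)&(H[...,1]>200)&(x<.5)&(x>.3)&(abs(y)<.15))).items(): print(nm,P[m].mean(0))
p,r=grasp(TRAY,0,0,.008,.060); delta(p,r)
p2=p-r.as_matrix()[:,2]*.11; delta(p2,r); print(r.as_euler('xyz',degrees=True))
E
```

```text
top 0.075 (array([-32.1,   0.2,  74.9]), np.int64(41))
top 0.085 (array([-27.2,  -2.4,  85.1]), np.int64(30))
top 0.095 (array([-22.8,  -0.4,  94.5]), np.int64(39))
top 0.105 (array([-16.3,   0.6, 105.2]), np.int64(36))
top 0.115 (array([-12.4,  -2.3, 114.7]), np.int64(37))
top 0.125 (array([  2.3,  -2.7, 125.9]), np.int64(75))
top 0.135 (array([  1.3,   0.2, 133.1]), np.int64(107))
decoy [114.54604558 -13.03360578  20.39367842] [188.04621744  63.88451891  97.66007935]
bar ((472.55517578125, 169.7098388671875), (23.969022750854492, 178.21397399902344), 17.521530151367188) 626
fence y 35.44502603553431 -32.37511890863588 x [-312.86526719  -21.3807211 ]
ring [ 0.44871914 -0.02761482  0.01946938]
side 0.075 (array([-24.2,  -6.1,  74.7]), np.int64(49))
side 0.085 (array([-20.8,  -3.1,  84.9]), np.int64(48))
side 0.095 (array([-20. ,  -2.6,  94.7]), np.int64(45))
side 0.105 (array([-14. ,   0.3, 105. ]), np.int64(47))
side 0.115 (array([-11. ,  -0.8, 115. ]), np.int64(45))
side 0.125 (array([ -4.7,  -1.8, 125.6]), np.int64(54))
side 0.135 (array([ -4.7,  -1.3, 132.1]), np.int64(30))
decoy [111.23080464 -15.13000879  20.3163967 ] [173.47157664  62.37048945  92.17676529]
bar ((472.697509765625, 172.7711639404297), (23.18932342529297, 181.26539611816406), 17.08324432373047) 579
fence y 33.66699112608612 -34.28916646455124 x [-317.14006142  -23.21523014]
ring [ 0.44955298 -0.02200282  0.01211753]
d [ 3.5299 -2.4702  0.6849] rot [-0.0138 -0.0688 -0.0625] tgt [ 0.4281 -0.2485  0.1038] mm [ 127.6 -852.4 -135.9]
d [ 3.7448 -2.5606  0.1868] rot [-0.0138 -0.0688 -0.0625] tgt [ 0.4252 -0.2949  0.2035] mm [ 124.6 -898.8  -36.2]
[180.   25.  -93.6]
```

```bash
M="python3 -m handwheel"
python3 -m handwheel '[[[0.49,-0.8,0],[0,0,-0.0636]],[[0.49,-0.8,0],[0,0,-0.0636]],[[0.49,-0.8,0],[0,0,-0.0636]],[[0.49,-0.8,0],[0,0,-0.0636]],[[0.49,-0.8,0],[0,0,-0.0636]]]' -1
python3 -m handwheel '[[[0.9,-0.3,0],[0,0,0]],[[0.9,-0.3,0],[0,0,0]],[[0.9,-0.3,0],[0,0,0]],[[0.9,-0.3,0],[0,0,0]],[[0.9,-0.3,0],[0,0,0]]]'
python3 -m handwheel '[[[0.95,0,0],[0,0,0]],[[0.95,0,0],[0,0,0]],[[0.95,0,0],[0,0,0]],[[0.95,0,0],[0,0,0]],[[0.95,0,0],[0,0,0]]]'
python3 -c "
from h import *
p,r=grasp(TRAY,0,0,.008,.060); p=p-r.as_matrix()[:,2]*.11; delta(p,r)"
```

```text
clock: 0.52
tool_pos: [0.4015, 0.4416, 0.2404]
orientation: [180.0, -0.1, -93.5]
force: [-0.5, -0.8, -0.6]
opening: 0.0875
clock: 0.93
tool_pos: [0.4489, 0.2582, 0.2405]
orientation: [180.0, -0.0, -93.6]
force: [-0.8, 0.4, 0.3]
opening: 0.0878
clock: 1.35
tool_pos: [0.4358, 0.069, 0.2404]
orientation: [180.0, -0.0, -93.6]
force: [-0.1, -0.1, -0.3]
opening: 0.0879
d [ 1.8189 -0.0621  0.1848] rot [ 0.0001 -0.0695 -0.0001] tgt [ 0.4252 -0.2949  0.2035] mm [ -10.6 -363.8  -36.9]
```

```bash
python3 -m handwheel '[[[0.91,-0.03,0.05],[0,0,0]],[[0.91,-0.03,0.05],[0,0,0]],[[0.91,-0.03,0.05],[0,0,0]],[[0.91,-0.03,0.05],[0,0,0]],[[0.91,-0.03,0.05],[0,0,0]]]' -0.45
python3 -m handwheel '[[[0.91,-0.03,0.13],[0,-0.0695,0]],[[0.91,-0.03,0.13],[0,-0.0695,0]],[[0.91,-0.03,0.13],[0,-0.0695,0]],[[0.91,-0.03,0.13],[0,-0.0695,0]],[[0.91,-0.03,0.13],[0,-0.0695,0]]]'
python3 - <<'E'
from h import *
p,r=grasp(TRAY,0,0,.008,.060); delta(p,r)
for n in ['top','side']:
    s=cam(n); cv2.imwrite(f'pics/{n}1.png',s['color'][...,::-1])
a=cv2.imread('pics/top1.png')[120:330,300:540]; b=cv2.imread('pics/side1.png')[60:270,270:510]
cv2.imwrite('pics/c1.png',cv2.resize(np.hstack([a,b]),(800,350),interpolation=2))
E
```

```text
clock: 1.77
tool_pos: [0.4306, -0.1133, 0.2301]
orientation: [179.9, -0.0, -93.7]
force: [0.3, -0.2, -0.5]
opening: 0.0647
clock: 2.18
tool_pos: [0.4278, -0.2691, 0.2084]
orientation: [-179.7, 25.3, -93.3]
force: [3.7, 1.0, 0.5]
opening: 0.0635
d [0.1303 0.0073 0.5169] rot [-0.0006  0.0008  0.0007] tgt [ 0.4281 -0.2485  0.1038] mm [   0.3   20.6 -104.6]
```

View pics/c1.png

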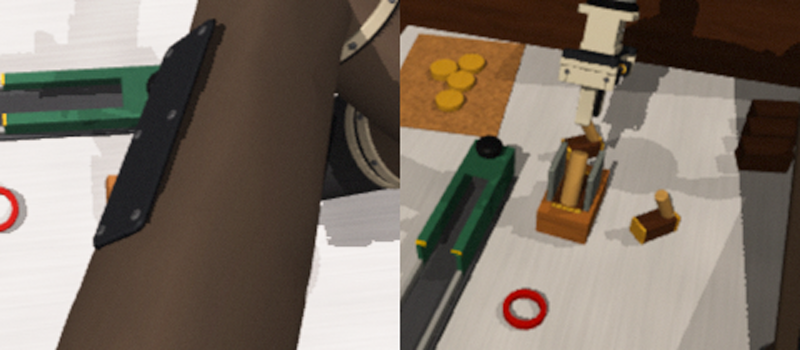

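The top view is blocked by the arm. The side view shows the tilted gripper in line above the stub. I correct sideways and descend along the stub.

```bash
python3 -m handwheel '[[[0,0,0],[0,0,0]],[[0,0,0],[0,0,0]]]'
python3 -c "
from h import *
p,r=grasp(TRAY,0,0,.008,.060); delta(p,r)"
```

```text
clock: 2.45
tool_pos: [0.4264, -0.2686, 0.2067]
orientation: [179.9, 25.0, -93.8]
force: [0.7, -0.2, -0.1]
opening: 0.0636
d [ 0.1261 -0.0033  0.5086] rot [ 0.0002  0.0001 -0.0004] tgt [ 0.4281 -0.2485  0.1038] mm [   1.7   20.1 -102.8]
```

```bash
python3 -m handwheel '[[[0.126,-0.003,0.1],[0,0,0]],[[0.126,-0.003,0.18],[0,0,0]],[[0.126,-0.003,0.26],[0,0,0]],[[0.126,-0.003,0.34],[0,0,0]],[[0.126,-0.003,0.34],[0,0,0]]]'
python3 -m handwheel '[[[0,0,0.06],[0,0,0]],[[0,0,0.12],[0,0,0]],[[0,0,0.168],[0,0,0]],[[0,0,0.168],[0,0,0]],[[0,0,0.168],[0,0,0]]]'
python3 - <<'E'
from h import *
p,r=grasp(TRAY,0,0,.008,.060); delta(p,r)
s=cam('side'); cv2.imwrite('pics/c2.png',cv2.resize(s['color'][80:230,300:480,::-1],(720,600),interpolation=2))
E
```

```text
clock: 2.87
tool_pos: [0.4277, -0.2579, 0.1346]
orientation: [179.9, 25.1, -93.3]
force: [-0.8, -0.4, 0.1]
opening: 0.0634
clock: 3.28
tool_pos: [0.4287, -0.2476, 0.1047]
orientation: [179.9, 25.0, -93.5]
force: [-0.4, 0.4, -0.1]
opening: 0.0636
d [0.0057 0.0028 0.0022] rot [0.0002 0.0001 0.0002] tgt [ 0.4281 -0.2485  0.1038] mm [-0.6 -0.8 -0.9]
```

View pics/c2.png

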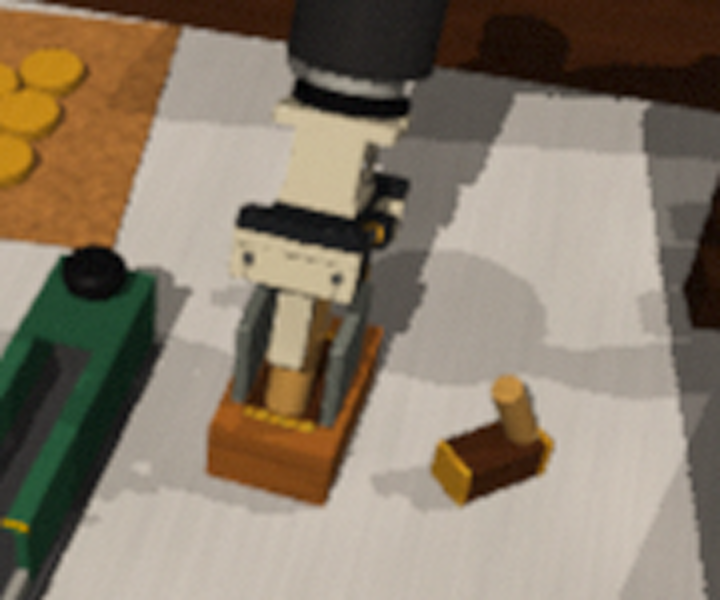

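The fingers straddle the stub (finger at (290,330)) midway between the cheeks. I close on it.

```bash
python3 -m handwheel '[[[0,0,0],[0,0,0]],[[0,0,0],[0,0,0]],[[0,0,0],[0,0,0]],[[0,0,0],[0,0,0]],[[0,0,0],[0,0,0]]]' 1
python3 -m handwheel '[[[0,0,0],[0,0,0]],[[0,0,0],[0,0,0]],[[0,0,0],[0,0,0]],[[0,0,0],[0,0,0]],[[0,0,0],[0,0,0]]]'
python3 -c "
from h import *
o=get_obs();print(o['force'],o['moment'],o['tool_pos'])"
```

```text
clock: 3.75
tool_pos: [0.4289, -0.2483, 0.1051]
orientation: [-180.0, 25.0, -93.6]
force: [0.1, 0.5, 0.1]
opening: 0.0356
clock: 4.17
tool_pos: [0.4289, -0.2489, 0.1048]
orientation: [-180.0, 24.9, -93.6]
force: [-1.4, -5.4, -2.5]
opening: 0.0298
[-1.35698169 -5.42636626 -2.5415974 ] [-3.88352597  0.33558011  0.02042921] [ 0.42892227 -0.2489105   0.10480146]
```

Opening 29.8 mm, so it holds the 30 mm stub. I lift slowly straight up and watch the force.

```bash
python3 -m handwheel '[[[-0.001,0,-0.01],[0,0,0]],[[-0.005,0,-0.019],[0,0,0]],[[-0.01,0,-0.028],[0,0,0]],[[-0.014,0,-0.037],[0,0,0]],[[-0.018,0,-0.046],[0,0,0]]]'
python3 -m handwheel '[[[0,0,0],[0,0,0]],[[0,0,0],[0,0,0]]]'
python3 -c "
from h import *
o=get_obs();print(o['force'],o['moment'],o['tool_pos'])"
```

```text
clock: 4.58
tool_pos: [0.4287, -0.2487, 0.1148]
orientation: [180.0, 25.0, -93.6]
force: [-0.3, -4.4, -7.7]
opening: 0.0298
clock: 4.75
tool_pos: [0.4288, -0.2488, 0.1152]
orientation: [-180.0, 25.0, -93.5]
force: [-1.4, -4.8, -3.0]
opening: 0.0294
[-1.44034939 -4.78785118 -2.97116287] [-3.7019444   0.57092293  0.14507931] [ 0.42884515 -0.24883879  0.11521848]
```

```bash
python3 -m handwheel '[[[-0.0127,0,-0.0272],[0,0,0]],[[-0.0254,0,-0.0544],[0,0,0]],[[-0.0381,0,-0.0816],[0,0,0]],[[-0.0507,0,-0.1088],[0,0,0]],[[-0.0634,0,-0.136],[0,0,0]]]'
python3 -m handwheel '[[[0,0,0],[0,0,0]],[[0,0,0],[0,0,0]]]'
python3 - <<'E'
from h import *
o=get_obs();print(o['force'],o['moment'],o['tool_pos'])
s=cam('side'); cv2.imwrite('pics/c3.png',cv2.resize(s['color'][80:230,300:480,::-1],(720,600),interpolation=2)); np.savez('side3.npz',**s)
E
```

```text
clock: 5.17
tool_pos: [0.4288, -0.2485, 0.1455]
orientation: [-180.0, 25.0, -93.6]
force: [0.1, -3.6, -7.7]
opening: 0.0297
clock: 5.33
tool_pos: [0.4292, -0.2486, 0.1456]
orientation: [-179.9, 25.0, -93.5]
force: [0.3, -2.9, -3.4]
opening: 0.0296
[ 0.26865067 -2.85531005 -3.43300738] [-3.09121593  0.1346927  -0.03837013] [ 0.42916079 -0.24862761  0.1455914 ]
```

View pics/c3.png

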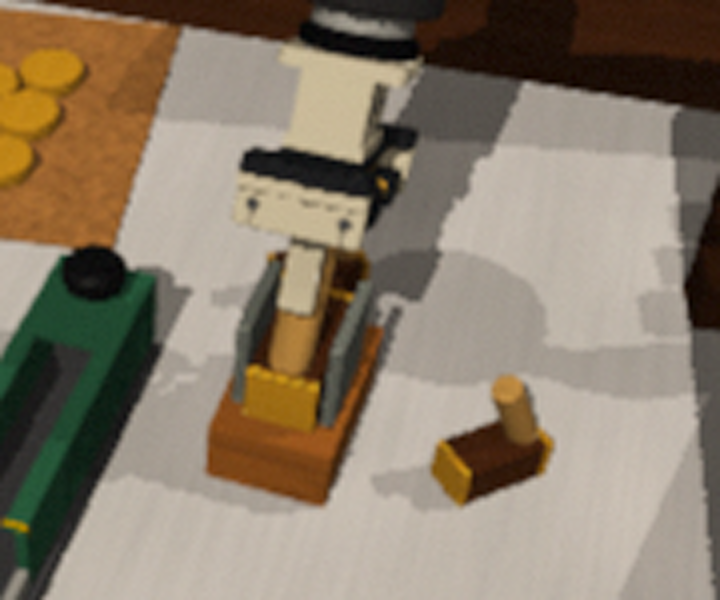

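The head has come up about 40 mm, level, with the bronze plate clear at (283,395). I continue up over the cheeks.

```bash
python3 -m handwheel '[[[-0.0211,0,-0.0453],[0,0,0]],[[-0.0423,0,-0.0906],[0,0,0]],[[-0.0634,0,-0.136],[0,0,0]],[[-0.0845,0,-0.1813],[0,0,0]],[[-0.1057,0,-0.2266],[0,0,0]]]'
python3 -m handwheel '[[[-0.0211,0,-0.0453],[0,0,0]],[[-0.0423,0,-0.0906],[0,0,0]],[[-0.0634,0,-0.136],[0,0,0]],[[-0.0845,0,-0.1813],[0,0,0]],[[-0.1057,0,-0.2266],[0,0,0]]]'
python3 -m handwheel '[[[0,0,0],[0,0,0]],[[0,0,0],[0,0,0]],[[0,0,0],[0,0,0]],[[0,0,0],[0,0,0]]]'
python3 - <<'E'
from h import *
o=get_obs();print(o['force'],o['moment'],o['tool_pos'])
s=cam('side'); cv2.imwrite('pics/c4.png',cv2.resize(s['color'][80:230,300:480,::-1],(720,600),interpolation=2)); np.savez('side4.npz',**s)
P=pts(s);H=cv2.cvtColor(s['color'],cv2.COLOR_RGB2HSV)
p,r=grasp(JIG,-.085,0,.012,.060); p[2]=.246;delta(p,r)
# bronze rear plate: head-frame coordinates relative to tool
q,t=tool(); L=(t*TILT.inv()).inv().apply(P.reshape(-1,3)-q).reshape(P.shape)
m=(H[...,0]>15)&(H[...,0]<32)&(H[...,1]>150)&(np.abs(P[...,0]-.43)<.06)&(abs(P[...,1]+.25)<.08)&(P[...,2]>.13)
k,l,st,ce=cv2.connectedComponentsWithStats(m.astype(np.uint8))
for i in range(1,k):
    if st[i,4]>40:
        w=L[l==i]; print(st[i],ce[i],np.round(np.percentile(w,[3,50,97],0)*1e3,1));
E
```

```text
clock: 5.8
tool_pos: [0.4289, -0.2485, 0.1962]
orientation: [-180.0, 25.0, -93.5]
force: [-0.3, -1.1, -5.2]
opening: 0.0297
clock: 6.22
tool_pos: [0.4287, -0.2487, 0.2459]
orientation: [-180.0, 25.0, -93.6]
force: [0.6, -0.1, -5.5]
opening: 0.03
clock: 6.55
tool_pos: [0.4285, -0.2485, 0.2441]
orientation: [179.9, 25.1, -93.6]
force: [-0.4, -0.2, -5.3]
opening: 0.0294
[-0.41023931 -0.16058338 -5.28104872] [-2.22059554  0.10984998 -0.02863606] [ 0.42853424 -0.24848156  0.24410938]
d [-1.3248 -0.7699  0.6079] rot [-0.001   0.0002 -0.0025] tgt [0.6004 0.0329 0.246 ] mm [171.8 281.4   1.9]
[364 109  30  54 562] [375.89501779 143.98220641] [[-45.9 -24.  -94.2]
 [-41.1  -4.3 -52.4]
 [  2.7  20.9   8.1]]
```

View pics/c4.png

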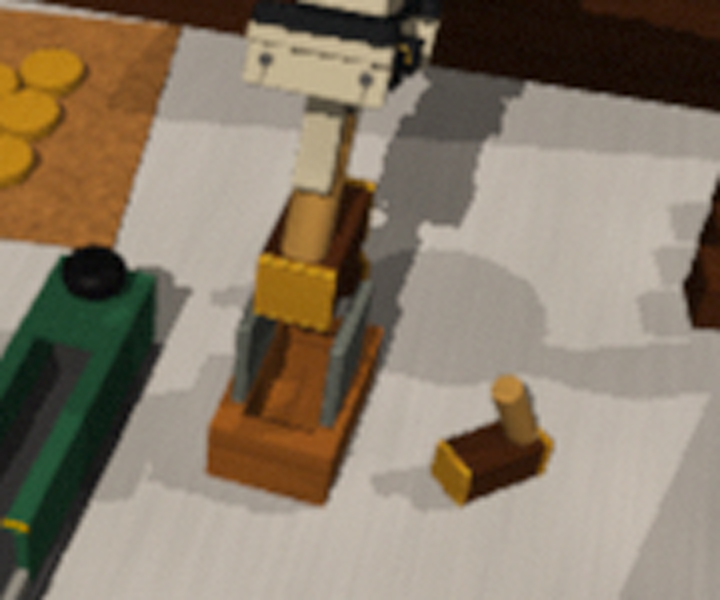

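Lifted clear: the head hangs level and the empty pocket shows below at (295,370). I check the head's pitch with a plane fit on the rear plate and carry it over to the channel.

```bash
python3 -m handwheel '[[[-0.044,-0.026,0.02],[0,0,0]],[[-0.132,-0.077,0.061],[0,0,0]],[[-0.23,-0.13,0.105],[0,0,-0.001]],[[-0.33,-0.19,0.15],[0,0,-0.002]],[[-0.43,-0.25,0.197],[0,0,-0.0025]]]'
python3 -m handwheel '[[[-0.1,-0.06,0.047],[0,0,0]],[[-0.2,-0.12,0.094],[0,0,0]],[[-0.3,-0.178,0.14],[0,0,0]],[[-0.4,-0.235,0.186],[0,0,0]],[[-0.49,-0.285,0.224],[0,0,0]]]'
python3 -m handwheel '[[[-0.1,-0.06,0.047],[0,0,0]],[[-0.2,-0.12,0.094],[0,0,0]],[[-0.3,-0.178,0.14],[0,0,0]],[[-0.37,-0.215,0.17],[0,0,0]],[[-0.39,-0.23,0.18],[0,0,0]]]'
python3 -m handwheel '[[[0,0,0],[0,0,0]],[[0,0,0],[0,0,0]],[[0,0,0],[0,0,0]]]'
python3 - <<'E'
from h import *
p,r=grasp(JIG,-.085,0,.012,.060); p[2]=.246;delta(p,r)
print(get_obs()['force'])
s=cam('side'); np.savez('side5.npz',**s); cv2.imwrite('pics/side5.png',s['color'][...,::-1])
P=pts(s);H=cv2.cvtColor(s['color'],cv2.COLOR_RGB2HSV)
q,t=tool(); hp=JIG[1].inv().apply(P.reshape(-1,3)-q).reshape(P.shape)
m=(H[...,0]>15)&(H[...,0]<32)&(H[...,1]>170)&(abs(hp[...,0]+.043)<.012)&(abs(hp[...,1])<.028)&(hp[...,2]<-.045)&(hp[...,2]>-.11)
w=hp[m]*1e3; A=np.c_[np.ones(len(w)),w[:,1:]]; c=np.linalg.lstsq(A,w[:,0],rcond=None)[0]
print(len(w),np.percentile(w,[2,50,98],0).round(1),'yaw,pitch slope deg',np.degrees(c[1:]))
E
```

```text
clock: 7.02
tool_pos: [0.4851, -0.1561, 0.2452]
orientation: [-179.6, 25.0, -92.6]
force: [0.7, -0.4, -5.8]
opening: 0.0298
clock: 7.43
tool_pos: [0.547, -0.0505, 0.2462]
orientation: [-179.7, 25.0, -92.6]
force: [1.3, -0.4, -4.8]
opening: 0.0295
clock: 7.85
tool_pos: [0.5972, 0.0341, 0.2467]
orientation: [-179.7, 25.1, -92.5]
force: [-0.3, -0.3, -5.2]
opening: 0.03
clock: 8.1
tool_pos: [0.5962, 0.0305, 0.2471]
orientation: [-179.6, 25.0, -92.6]
force: [0.5, 0.2, -6.0]
opening: 0.0293
d [-0.0092 -0.02    0.0102] rot [-0.001 -0.    -0.   ] tgt [0.6004 0.0329 0.246 ] mm [ 4.1  2.3 -1.1]
[ 0.5037971   0.17772548 -5.96463748]
329 [[-45.6 -25.4 -91.8]
 [-44.   -2.7 -64.4]
 [-35.2  22.1 -46.9]] yaw,pitch slope deg [0.43897617 5.67929091]
```

Run:
```python
from h import *
for f,fr,q in (('side4.npz',TRAY,[.42853,-.24848,.2441]),('side5.npz',JIG,[.5962,.0305,.2471])):
    s=dict(np.load(f));P=pts(s);H=cv2.cvtColor(s['color'],cv2.COLOR_RGB2HSV)
    hp=fr[1].inv().apply(P.reshape(-1,3)-np.array(q)).reshape(P.shape)*1e3
    m=(H[...,1]>150)&(abs(hp[...,0]+43)<9)&(abs(hp[...,1])<21)
    for a in range(-100,-40,6):
        w=hp[m&(abs(hp[...,2]-a)<3)]
        if len(w)>3: print(a,len(w),np.median(w[:,0]).round(1),end=' | ')
    print()
    m=(H[...,1]>110)&(H[...,2]<110)&(abs(hp[...,1])<22)
    for x in range(-38,64,10): # top face heights
        w=hp[m&(abs(hp[...,0]-x)<5)&(abs(hp[...,2]+50)<12)]
        if len(w)>3: print(x,len(w),np.median(w[:,2]).round(1),end=' | ')
    print()
```

```text
-94 24 -43.7 | -88 28 -44.1 | -82 28 -44.1 | -76 29 -44.0 | -70 33 -44.2 | -64 30 -44.0 | -58 32 -43.9 | -52 60 -41.0 | -46 20 -37.2 | 
-38 9 -50.6 | -28 24 -51.3 | -18 13 -51.5 | -8 15 -51.7 | 2 11 -51.6 | 12 14 -51.1 | 22 10 -51.3 | 32 16 -51.3 | 42 9 -51.8 | 52 8 -51.9 | 
-94 12 -44.0 | -88 27 -44.3 | -82 27 -44.1 | -76 27 -44.0 | -70 28 -44.2 | -64 31 -44.1 | -58 28 -43.8 | -52 84 -40.4 | -46 20 -36.4 | 
-38 13 -51.5 | -28 37 -50.6 | -18 23 -50.9 | -8 21 -51.1 | 2 23 -51.3 | 12 31 -51.3 | 22 37 -51.3 | 32 38 -51.3 | 42 35 -51.0 | 52 17 -51.7 |
```

The head is level: the plate offset is constant and the top face is flat within 1 mm. I lower it to about 13 mm above the bed, then feel down.

```bash
python3 -m handwheel '[[[0.01,-0.01,0.04],[-0.001,0,0]],[[0.03,-0.0225,0.1],[-0.001,0,0]],[[0.06,-0.0225,0.16],[-0.001,0,0]],[[0.09,-0.0225,0.22],[-0.001,0,0]],[[0.12,-0.0225,0.285],[-0.001,0,0]]]'
python3 -m handwheel '[[[0.033,0,0.07],[0,0,0]],[[0.066,0,0.14],[0,0,0]],[[0.099,0,0.21],[0,0,0]],[[0.125,0,0.265],[0,0,0]],[[0.135,0,0.289],[0,0,0]]]'
python3 -m handwheel '[[[0,0,0],[0,0,0]],[[0,0,0],[0,0,0]],[[0,0,0],[0,0,0]]]'
python3 - <<'E'
from h import *
p,r=grasp(JIG,-.085,0,.012,.060); p=p+[.0005,0,.001];delta(p,r)
print(get_obs()['force'])
s=cam('side'); cv2.imwrite('pics/c6.png',cv2.resize(s['color'][130:310,210:410,::-1],(666,600),interpolation=2))
E
```

```text
clock: 8.57
tool_pos: [0.6013, 0.0329, 0.1834]
orientation: [180.0, 25.0, -92.6]
force: [0.4, 0.7, -5.6]
opening: 0.0296
clock: 8.98
tool_pos: [0.6005, 0.0331, 0.1186]
orientation: [179.8, 25.0, -92.7]
force: [0.6, 1.1, -5.5]
opening: 0.0294
clock: 9.23
tool_pos: [0.6025, 0.0331, 0.1226]
orientation: [-179.8, 25.0, -92.5]
force: [0.4, -0.7, -4.7]
opening: 0.0296
d [0.0305 0.0083 0.0618] rot [-0.0003  0.      0.0002] tgt [0.6009 0.0329 0.1088] mm [ -1.6  -0.2 -13.8]
[ 0.37772894 -0.74679116 -4.68445591]
```

View pics/c6.png

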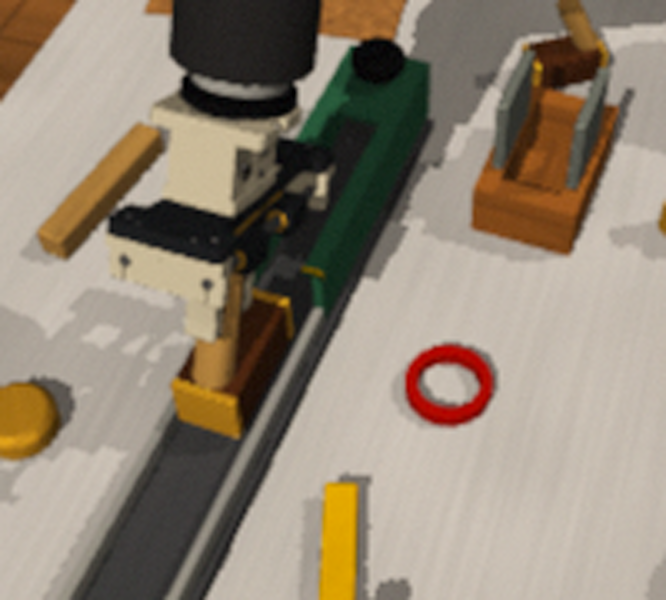

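The head is between the fences, short of the mouth. I feel down gently.

```bash
python3 -m handwheel '[[[0.004,0.005,0.009],[0,0,0]],[[0.009,0.005,0.018],[0,0,0]],[[0.013,0.005,0.027],[0,0,0]],[[0.018,0.005,0.038],[0,0,0]],[[0.018,0.005,0.038],[0,0,0]]]'
python3 -m handwheel '[[[0.001,0,0.0023],[0,0,0]],[[0.0021,0,0.0045],[0,0,0]],[[0.0032,0,0.0068],[0,0,0]],[[0.0042,0,0.009],[0,0,0]],[[0.0042,0,0.009],[0,0,0]]]'
python3 -c "
from h import *
o=get_obs();print(o['force'],o['moment'],o['tool_pos'])"
```

```text
clock: 9.7
tool_pos: [0.6005, 0.0332, 0.1129]
orientation: [-180.0, 25.0, -92.6]
force: [-0.6, -0.1, -4.7]
opening: 0.0295
clock: 10.12
tool_pos: [0.6008, 0.0331, 0.1113]
orientation: [-179.9, 25.0, -92.6]
force: [0.3, 0.2, -5.3]
opening: 0.0296
[ 0.25144445  0.15788656 -5.25150229] [-2.18372029  0.12594614 -0.02096576] [0.60080961 0.0331482  0.11133744]
```

```bash
python3 -m handwheel '[[[0.001,0,0.0023],[0,0,0]],[[0.0021,0,0.0045],[0,0,0]],[[0.0032,0,0.0068],[0,0,0]],[[0.0042,0,0.009],[0,0,0]],[[0.0042,0,0.009],[0,0,0]]]'
python3 -c "
from h import *
o=get_obs();print(o['force'],o['moment'],o['tool_pos'])"
```

```text
clock: 10.53
tool_pos: [0.6008, 0.0332, 0.1093]
orientation: [-179.9, 25.0, -92.6]
force: [-0.1, 0.5, -5.2]
opening: 0.0293
[-0.12425944  0.4835954  -5.2435526 ] [-2.20985521  0.1084645  -0.01164634] [0.60078985 0.03317624 0.10933117]
```

```bash
python3 -m handwheel '[[[0.0005,0,0.0011],[0,0,0]],[[0.0011,0,0.0023],[0,0,0]],[[0.0011,0,0.0023],[0,0,0]]]'
python3 -m handwheel '[[[0.0005,0,0.0011],[0,0,0]],[[0.0011,0,0.0023],[0,0,0]],[[0.0011,0,0.0023],[0,0,0]]]'
python3 -m handwheel '[[[0.0005,0,0.0011],[0,0,0]],[[0.0011,0,0.0023],[0,0,0]],[[0.0011,0,0.0023],[0,0,0]]]'
```

```text
clock: 10.78
tool_pos: [0.6008, 0.0332, 0.1089]
orientation: [-179.9, 25.0, -92.6]
force: [-1.2, -0.5, -5.4]
opening: 0.0298
clock: 11.03
tool_pos: [0.601, 0.0331, 0.1086]
orientation: [-179.9, 25.0, -92.6]
force: [-0.6, -0.2, -4.0]
opening: 0.0299
clock: 11.28
tool_pos: [0.6011, 0.0331, 0.1085]
orientation: [-179.9, 25.0, -92.5]
force: [-0.7, -2.0, 0.6]
opening: 0.0296
```

Contact with the bed: the load fell from -5.2 N to +0.6 N. I release and back off along the stub.

```bash
python3 -m handwheel '[[[0,0,0],[0,0,0]],[[0,0,0],[0,0,0]],[[0,0,0],[0,0,0]],[[0,0,0],[0,0,0]],[[0,0,0],[0,0,0]]]' -0.45
python3 -m handwheel '[[[0,0,-0.05],[0,0,0]],[[0,0,-0.15],[0,0,0]],[[0,0,-0.3],[0,0,0]],[[0,0,-0.45],[0,0,0]],[[0,0,-0.6],[0,0,0]]]'
python3 -m handwheel '[[[0,0,0],[0,0,0]],[[0,0,0],[0,0,0]]]'
python3 - <<'E'
from h import *
s=cam('side');np.savez('side7.npz',**s); cv2.imwrite('pics/c7.png',cv2.resize(s['color'][130:360,210:410,::-1],(520,598),interpolation=2))
P=pts(s);H=cv2.cvtColor(s['color'],cv2.COLOR_RGB2HSV)
L=JIG[1].inv().apply(P.reshape(-1,3)-JIG[0]).reshape(P.shape)*1e3
m=(H[...,1]>130)&(H[...,0]>15)&(H[...,0]<32)&(abs(L[...,1])<32)&(abs(L[...,0]+135)<12)&(L[...,2]>14)&(L[...,2]<62)
w=L[m]; print(np.percentile(w,[2,50,98],0).round(1))
# stick with wide masks
b=(H[...,0]>18)&(H[...,0]<32)&(H[...,1]>170)&(P[...,0]<.52)&(P[...,0]>.38)&(P[...,1]>.05)&(P[...,1]<.27)
t=P[b&(abs(P[...,2]-.092)<.006)]; print('griptop',cv2.minAreaRect((t[:,:2]*1e3).astype(np.float32)),'bar',cv2.minAreaRect((P[b&(P[...,2]<.03)&(P[...,2]>.01)][:,:2]*1e3).astype(np.float32)))
o=get_obs();print(o['joint_pos'].round(1),o['force'].round(1),o['tool_pos'])
E
```

```text
clock: 11.7
tool_pos: [0.601, 0.0332, 0.108]
orientation: [-179.9, 25.0, -92.6]
force: [0.6, 0.3, -0.5]
opening: 0.0572
clock: 12.12
tool_pos: [0.5982, -0.0184, 0.2185]
orientation: [-179.9, 25.0, -92.6]
force: [-0.1, -0.2, 0.3]
opening: 0.0635
clock: 12.28
tool_pos: [0.5994, -0.0186, 0.2194]
orientation: [-179.6, 25.0, -92.5]
force: [-0.1, 0.2, -0.6]
opening: 0.0637
[[-137.6  -25.8   15.4]
 [-136.    -1.2   46.2]
 [-127.6   23.3   60.8]]
griptop ((452.5320739746094, 239.75315856933594), (19.84426498413086, 26.994892120361328), 19.278329849243164) bar ((472.65325927734375, 172.70120239257812), (23.104656219482422, 180.83277893066406), 17.054500579833984)
[  0.   17.1  -1.2 -26.3 -72.2  95.7] [ 0.1  0.6 -0.7] [ 0.59862217 -0.01795     0.21778088]
```

View pics/c7.png

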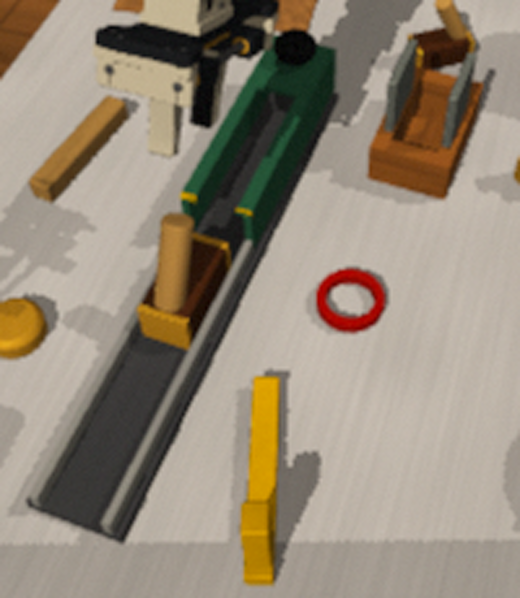

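The head stands alone in the channel with its nose towards the mouth (rear plate at jig x = -0.136, y = -0.001). The stick is at (262,470), with its grip near the bottom at (258,540). Next I move the tool over the stick's grip.

```bash
cat >> h.py <<'E'
STK=frame([.4726,.1712,0],-72.7)
def stickpose(fr,x,y,z,h=.060):  # TCP pose for stick origin at x,y,z in frame
    return fr[0]+fr[1].apply([x-.07,y,z+h]), fr[1]*R.from_euler('z',-90,degrees=True)*R.from_euler('x',180,degrees=True)
E
python3 -m handwheel '[[[0,0,-0.1],[0,0.0198,0]],[[0,0,-0.2],[0,0.0396,0]],[[0,0,-0.25],[0,0.0594,0]],[[0,0,-0.25],[0,0.0695,0]],[[0,0,-0.25],[0,0.0695,0]]]' -1
python3 -c "
from h import *
p,r=stickpose(STK,0,0,0); p[2]=.16; delta(p,r)"
```

```text
clock: 12.75
tool_pos: [0.5969, -0.0365, 0.2614]
orientation: [180.0, -0.2, -92.4]
force: [0.2, -0.9, -0.7]
opening: 0.0865
d [-1.3438  0.7813  0.5015] rot [-0.0004 -0.0006  0.1954] tgt [0.4518 0.238  0.16  ] mm [-145.1  274.5 -101.4]
```

```bash
python3 -m handwheel '[[[-0.67,0.39,0],[0,0,0.0977]],[[-0.67,0.39,0],[0,0,0.0977]],[[-0.67,0.39,0],[0,0,0.0977]],[[-0.67,0.39,0],[0,0,0.0977]],[[-0.67,0.39,0],[0,0,0.0977]]]'
python3 -c "
from h import *
p,r=stickpose(STK,0,0,0); p[2]=.16; delta(p,r)"
```

```text
clock: 13.17
tool_pos: [0.523, 0.1021, 0.261]
orientation: [179.9, 0.0, -125.8]
force: [0.2, -0.9, -0.1]
opening: 0.0878
d [-0.3429  0.6849  0.5066] rot [0.0004 0.     0.1026] tgt [0.4518 0.238  0.16  ] mm [ -71.2  135.9 -101. ]
```

```bash
python3 -m handwheel '[[[-0.343,0.685,0.45],[0,0,0.1026]],[[-0.343,0.685,0.45],[0,0,0.1026]],[[-0.343,0.685,0.45],[0,0,0.1026]],[[-0.343,0.685,0.45],[0,0,0.1026]],[[-0.343,0.685,0.45],[0,0,0.1026]]]'
python3 -m handwheel '[[[0,0,0],[0,0,0]],[[0,0,0],[0,0,0]]]'
python3 -c "
from h import *
p,r=stickpose(STK,0,0,0); delta(p,r)"
```

```text
clock: 13.58
tool_pos: [0.4516, 0.2352, 0.1689]
orientation: [180.0, -0.2, -159.7]
force: [0.2, -1.3, -0.3]
opening: 0.0872
clock: 13.75
tool_pos: [0.453, 0.2344, 0.1703]
orientation: [-180.0, -0.1, -159.2]
force: [0.2, 0.6, 0.6]
opening: 0.0878
d [-0.0021  0.0197  0.5514] rot [-0.0001 -0.0004  0.0098] tgt [0.4518 0.238  0.06  ] mm [  -1.2    3.7 -110.3]
```

```bash
python3 -m handwheel '[[[-0.002,0.02,0.1],[0,0,0.0098]],[[-0.002,0.02,0.2],[0,0,0.0098]],[[-0.002,0.02,0.3],[0,0,0.0098]],[[-0.002,0.02,0.4],[0,0,0.0098]],[[-0.002,0.02,0.45],[0,0,0.0098]]]'
python3 -m handwheel '[[[0,0,0.06],[0,0,0]],[[0,0,0.1],[0,0,0]],[[0,0,0.1],[0,0,0]],[[0,0,0.1],[0,0,0]]]'
python3 -c "
from h import *
p,r=stickpose(STK,0,0,0); delta(p,r); print(get_obs()['force'])"
python3 -m handwheel '[[[0,0,0],[0,0,0]],[[0,0,0],[0,0,0]],[[0,0,0],[0,0,0]],[[0,0,0],[0,0,0]],[[0,0,0],[0,0,0]]]' 1
python3 -m handwheel '[[[0,0,0],[0,0,0]],[[0,0,0],[0,0,0]],[[0,0,0],[0,0,0]],[[0,0,0],[0,0,0]],[[0,0,0],[0,0,0]]]'
```

```text
clock: 14.17
tool_pos: [0.4529, 0.2365, 0.0799]
orientation: [-180.0, -0.1, -162.8]
force: [-0.7, -0.9, 0.4]
opening: 0.0883
clock: 14.5
tool_pos: [0.4536, 0.2378, 0.062]
orientation: [-180.0, 0.0, -162.8]
force: [0.3, 0.7, 0.0]
opening: 0.0877
d [0.0084 0.0039 0.0098] rot [-0.0001  0.0001 -0.0004] tgt [0.4518 0.238  0.06  ] mm [-1.8  0.2 -2. ]
[0.31185522 0.65556451 0.02817993]
clock: 14.92
tool_pos: [0.4534, 0.2383, 0.0622]
orientation: [180.0, 0.1, -162.8]
force: [-0.9, -0.4, 0.4]
opening: 0.0599
clock: 15.33
tool_pos: [0.4533, 0.2381, 0.0617]
orientation: [-180.0, 0.0, -162.9]
force: [-0.2, 0.1, -0.1]
opening: 0.0262
```

```bash
python3 -m handwheel '[[[0,0,0],[0,0,0]],[[0,0,0],[0,0,0]],[[0,0,0],[0,0,0]],[[0,0,0],[0,0,0]]]'
python3 -c "
from h import *
print(get_obs()['force'],tool()[0])"
python3 -m handwheel '[[[0,0,-0.1],[0,0,0]],[[0,0,-0.2],[0,0,0]],[[0,0,-0.3],[0,0,0]],[[0,0,-0.4],[0,0,0]],[[0,0,-0.45],[0,0,0]]]'
python3 -m handwheel '[[[0,0,0],[0,0,0]],[[0,0,0],[0,0,0]]]'
python3 -c "
from h import *
p,r=stickpose(JIG,-.245,0,.10,.0617); delta(p,r);print(get_obs()['force'])"
```

```text
clock: 15.67
tool_pos: [0.4533, 0.2381, 0.0618]
orientation: [-180.0, 0.0, -162.9]
force: [1.4, 0.8, -0.9]
opening: 0.0219
[ 1.4290931   0.8268477  -0.92881767] [0.45328705 0.23813596 0.06176588]
clock: 16.08
tool_pos: [0.4538, 0.2386, 0.154]
orientation: [180.0, 0.2, -162.8]
force: [0.2, 1.0, -2.1]
opening: 0.0221
clock: 16.25
tool_pos: [0.453, 0.2381, 0.1515]
orientation: [180.0, 0.1, -162.9]
force: [0.2, 0.2, -2.6]
opening: 0.0218
d [-0.7787 -0.1471 -0.0503] rot [0.0001 0.0002 0.0548] tgt [0.6105 0.2559 0.1617] mm [157.5  17.7  10.2]
[ 0.1862664   0.16428741 -2.62723537]
```

The stick is held (22 mm, weight felt). I carry it over the channel.

```bash
python3 -m handwheel '[[[-0.12,-0.02,0],[0,0,0.011]],[[-0.28,-0.05,0],[0,0,0.022]],[[-0.45,-0.08,0],[0,0,0.033]],[[-0.63,-0.12,0],[0,0,0.044]],[[-0.75,-0.14,0],[0,0,0.0548]]]'
python3 -m handwheel '[[[0,0,0],[0,0,0]],[[0,0,0],[0,0,0]]]'
python3 - <<'E'
from h import *
p,r=stickpose(JIG,-.245,0,.012,.0617); delta(p,r);print(get_obs()['force'])
s=cam('side'); P=pts(s);H=cv2.cvtColor(s['color'],cv2.COLOR_RGB2HSV)
L=JIG[1].inv().apply(P.reshape(-1,3)-JIG[0]).reshape(P.shape)*1e3
b=(H[...,0]>18)&(H[...,0]<32)&(H[...,1]>170)&(L[...,0]>-345)&(L[...,0]<-140)&(abs(L[...,1])<60)&(L[...,2]>75)
w=L[b]; print(b.sum(),np.percentile(w,[1,50,99],0).round(1))
t=w[(w[:,2]<125)&(w[:,0]>-270)]; print('bar top slope', np.degrees(np.polyfit(t[:,0],t[:,2],1)[0]), 'yaw',np.degrees(np.polyfit(t[:,0],t[:,1],1)[0]),t[:,1].mean(), t[:,2].mean())
E
```

```text
clock: 16.67
tool_pos: [0.6068, 0.2552, 0.1493]
orientation: [-179.9, -0.1, 177.2]
force: [1.0, 1.3, -0.5]
opening: 0.0218
clock: 16.83
tool_pos: [0.6048, 0.2548, 0.1485]
orientation: [-179.8, -0.2, 177.3]
force: [-0.5, -0.6, -1.5]
opening: 0.0219
d [-0.0293  0.0079  0.3737] rot [-0.0004 -0.0004 -0.0002] tgt [0.6105 0.2559 0.0737] mm [  5.7   1.1 -74.8]
[-0.46730355 -0.64438629 -1.54786267]Traceback (most recent call last):
  File "<stdin>", line 6, in <module>
    return _quantile_unchecked(
        a, q, axis, out, overwrite_input, method, keepdims, weights)
    return _ureduce(a,
                    func=_quantile_ureduce_func,
    ...<5 lines>...
                    overwrite_input=overwrite_input,
                    method=method)
    r = func(a, **kwargs)
    result = _quantile(arr,
                       quantiles=q,
    ...<2 lines>...
                       out=out,
                       weights=wgt)
    slices_having_nans = np.isnan(arr[-1, ...])
                                  ~~~^^^^^^^^^
IndexError: index -1 is out of bounds for axis 0 with size 0
```

```bash
python3 - <<'E'
from h import *
for n in ('side','top'):
    s=cam(n); P=pts(s);H=cv2.cvtColor(s['color'],cv2.COLOR_RGB2HSV)
    cv2.imwrite(f'pics/{n}8.png',s['color'][...,::-1])
    L=JIG[1].inv().apply(P.reshape(-1,3)-JIG[0]).reshape(P.shape)*1e3
    b=(H[...,0]>14)&(H[...,0]<36)&(H[...,1]>110)&(L[...,0]>-350)&(L[...,0]<-50)&(abs(L[...,1])<60)&(L[...,2]>20)
    w=L[b]; print(n,b.sum(),np.percentile(w,[1,50,99],0).round(1) if b.sum() else '')
    t=w[(abs(w[:,2]-107)<10)&(w[:,0]>-280)&(w[:,0]<-140)]
    if len(t)>20: print('bar top slope', np.degrees(np.polyfit(t[:,0],t[:,2],1)[0]), 'yaw',np.degrees(np.polyfit(t[:,0],t[:,1],1)[0]),t.mean(0),t.min(0),t.max(0))
E
python3 -c "
import cv2,numpy as np
a=cv2.imread('pics/side8.png')[160:400,160:400];b=cv2.imread('pics/top8.png')[100:340,140:380]
cv2.imwrite('pics/c8.png',cv2.resize(np.hstack([a,b]),(800,400)))"
```

```text
side 309 [[-349.4  -59.6  483.9]
 [-322.9  -50.5  559.4]
 [-281.6   29.6  574.6]]
top 1370 [[-332.4  -52.5   52.6]
 [-214.5   -9.4  108.8]
 [ -71.9   19.9  555.6]]
bar top slope -0.12159374347964472 yaw -0.23590500278855608 [-215.9180895    -8.52168476  107.83014083] [-279.74162281  -20.09620296   97.2786806 ] [-153.56814942    5.57007519  114.31690408]
```

View pics/c8.png

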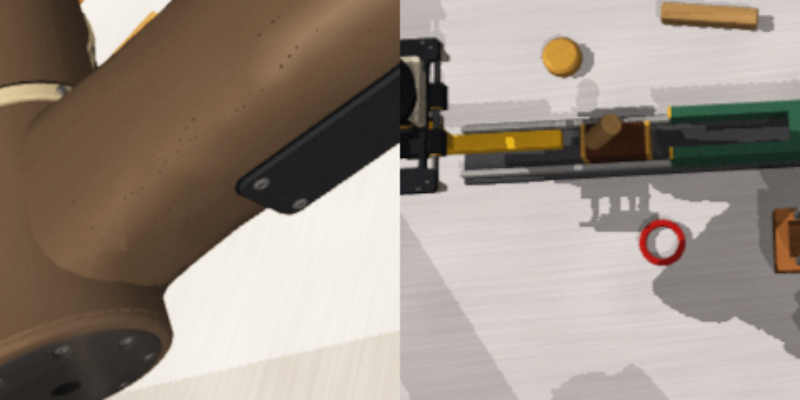

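The side view is blocked by the arm. The top view shows the stick level and parallel over the channel at (505,140), with the head at (615,140). It is about 8 mm to jig -y, so I correct that and lower.

```bash
python3 -m handwheel '[[[-0.02,0.005,0.05],[0,0,0]],[[-0.035,0.008,0.12],[0,0,0]],[[-0.035,0.008,0.2],[0,0,0]],[[-0.035,0.008,0.28],[0,0,0]],[[-0.035,0.008,0.335],[0,0,0]]]'
python3 -m handwheel '[[[0,0,0],[0,0,0]],[[0,0,0],[0,0,0]],[[0,0,0],[0,0,0]]]'
python3 - <<'E'
from h import *
p,r=stickpose(JIG,-.245,0,.012,.0617); delta(p,r);print(get_obs()['force'])
s=cam('top'); P=pts(s);H=cv2.cvtColor(s['color'],cv2.COLOR_RGB2HSV)
L=JIG[1].inv().apply(P.reshape(-1,3)-JIG[0]).reshape(P.shape)*1e3
b=(H[...,0]>14)&(H[...,0]<36)&(H[...,1]>110)&(L[...,0]>-280)&(L[...,0]<-145)&(abs(L[...,1])<60)&(abs(L[...,2]-39)<10)
t=L[b];print(t.mean(0),t.min(0),t.max(0))
E
```

```text
clock: 17.4
tool_pos: [0.6108, 0.2567, 0.0831]
orientation: [-180.0, -0.0, 177.5]
force: [0.4, -0.0, -1.7]
opening: 0.0219
clock: 17.65
tool_pos: [0.6123, 0.2573, 0.0858]
orientation: [180.0, 0.1, 177.5]
force: [-0.7, 0.6, -1.6]
opening: 0.0218
d [ 0.0089 -0.0074  0.0604] rot [0.0001 0.0003 0.0001] tgt [0.6105 0.2559 0.0737] mm [ -1.8  -1.4 -12.1]
[-0.73134137  0.61615875 -1.60963865]
[-2.16835656e+02  6.78794940e-02  4.31743508e+01] [-279.73213895  -11.50180459   29.22194955] [-156.21967992   13.80028922   48.94874454]
```

```bash
python3 -m handwheel '[[[0,0,0.015],[0,0,0]],[[0,0,0.03],[0,0,0]],[[0,0,0.045],[0,0,0]],[[0,0,0.05],[0,0,0]],[[0,0,0.05],[0,0,0]]]'
python3 -m handwheel '[[[0,0,0.0025],[0,0,0]],[[0,0,0.005],[0,0,0]],[[0,0,0.005],[0,0,0]]]'
python3 -m handwheel '[[[0,0,0.0025],[0,0,0]],[[0,0,0.005],[0,0,0]],[[0,0,0.005],[0,0,0]]]'
```

```text
clock: 18.12
tool_pos: [0.6117, 0.2567, 0.0745]
orientation: [-180.0, 0.0, 177.4]
force: [-0.2, 0.1, -0.6]
opening: 0.0219
clock: 18.37
tool_pos: [0.612, 0.2569, 0.0739]
orientation: [-180.0, 0.1, 177.4]
force: [-0.9, -0.1, -0.6]
opening: 0.022
clock: 18.62
tool_pos: [0.612, 0.2569, 0.0738]
orientation: [180.0, 0.1, 177.4]
force: [-2.0, -1.0, 4.8]
opening: 0.0218
```

On the bed. I ease off slightly and feed forward. The gap is about 20 mm, and the stop is at least about 225 mm of travel away.

```bash
python3 -m handwheel '[[[0,-0.01,-0.0025],[0,0,0]],[[0,-0.03,-0.003],[0,0,0]],[[0,-0.05,-0.003],[0,0,0]],[[0,-0.07,-0.003],[0,0,0]],[[0,-0.09,-0.003],[0,0,0]]]'
python3 -m handwheel '[[[0,-0.015,0],[0,0,0]],[[0,-0.03,0],[0,0,0]],[[0,-0.045,0],[0,0,0]],[[0,-0.06,0],[0,0,0]],[[0,-0.075,0],[0,0,0]]]'
python3 -m handwheel '[[[0,-0.02,0],[0,0,0]],[[0,-0.04,0],[0,0,0]],[[0,-0.06,0],[0,0,0]],[[0,-0.08,0],[0,0,0]],[[0,-0.1,0],[0,0,0]]]'
python3 -c "
from h import *
p,q=tool(); print('jig',JIG[1].inv().apply(p-JIG[0]),get_obs()['force'])"
```

```text
clock: 19.03
tool_pos: [0.6115, 0.2387, 0.0738]
orientation: [180.0, 0.1, 177.4]
force: [0.2, 2.3, 2.0]
opening: 0.0221
clock: 19.45
tool_pos: [0.6111, 0.2247, 0.074]
orientation: [179.9, 0.1, 177.4]
force: [-0.2, 5.4, 2.7]
opening: 0.022
clock: 19.87
tool_pos: [0.6102, 0.2047, 0.074]
orientation: [179.9, 0.2, 177.4]
force: [0.8, 5.3, 1.6]
opening: 0.0222
jig [-0.26385722  0.00207228  0.0740155 ] [0.75852851 5.34603419 1.6484034 ]
```

Head contact shows as a drag of about 5 N. I continue with at least 30 mm in hand before the nearest possible stop position.

```bash
python3 -m handwheel '[[[0,-0.024,0],[0,0,0]],[[0,-0.048,0],[0,0,0]],[[0,-0.072,0],[0,0,0]],[[0,-0.096,0],[0,0,0]],[[0,-0.12,0],[0,0,0]]]'
python3 -m handwheel '[[[0,-0.024,0],[0,0,0]],[[0,-0.048,0],[0,0,0]],[[0,-0.072,0],[0,0,0]],[[0,-0.096,0],[0,0,0]],[[0,-0.12,0],[0,0,0]]]'
python3 -m handwheel '[[[0,-0.024,0],[0,0,0]],[[0,-0.048,0],[0,0,0]],[[0,-0.072,0],[0,0,0]],[[0,-0.096,0],[0,0,0]],[[0,-0.12,0],[0,0,0]]]'
python3 - <<'E'
from h import *
p,q=tool(); print('jig',JIG[1].inv().apply(p-JIG[0]),get_obs()['force'])
s=cam('top'); cv2.imwrite('pics/top9.png',s['color'][...,::-1]); P=pts(s);H=cv2.cvtColor(s['color'],cv2.COLOR_RGB2HSV)
L=JIG[1].inv().apply(P.reshape(-1,3)-JIG[0]).reshape(P.shape)*1e3
b=(H[...,0]>8)&(H[...,0]<25)&(H[...,1]>60)&(L[...,0]>-150)&(L[...,0]<172)&(abs(L[...,1])<25)&(L[...,2]>85)&(L[...,2]<150)
t=L[b];print('stub',len(t),np.percentile(t,[2,50,98],0) if len(t) else '')
b=(H[...,0]>18)&(H[...,0]<36)&(H[...,1]>150)&(L[...,0]>-230)&(L[...,0]<50)&(abs(L[...,1])<28)&(L[...,2]<45)
t=L[b];print('stick',len(t),np.percentile(t,[1,50,99],0) if len(t) else '')
E
```

```text
clock: 20.28
tool_pos: [0.6092, 0.1806, 0.074]
orientation: [179.9, 0.2, 177.4]
force: [0.5, 6.0, 2.6]
opening: 0.0217
clock: 20.7
tool_pos: [0.608, 0.1566, 0.074]
orientation: [179.9, 0.1, 177.4]
force: [0.2, 6.0, 2.9]
opening: 0.0218
clock: 21.12
tool_pos: [0.6069, 0.1326, 0.074]
orientation: [179.9, 0.1, 177.4]
force: [0.3, 5.5, 2.4]
opening: 0.0218
jig [-0.19168953  0.00202429  0.07397182] [0.26213389 5.4900375  2.4297481 ]
stub 256 [[-13.60769993 -13.36804283  87.18035224]
 [ 11.53940784  -3.56699342 129.02158133]
 [ 33.56151128  12.33314767 141.62369822]]
stick 641 [[-172.26180453  -10.58183267   12.07460331]
 [-103.56392955   -0.72482539   31.99572047]
 [ -34.61438597   13.22084013   36.87037017]]
```

```bash
python3 -m handwheel '[[[0,-0.024,0],[0,0,0]],[[0,-0.048,0],[0,0,0]],[[0,-0.072,0],[0,0,0]],[[0,-0.096,0],[0,0,0]],[[0,-0.12,0],[0,0,0]]]'
python3 -m handwheel '[[[0,-0.024,0],[0,0,0]],[[0,-0.048,0],[0,0,0]],[[0,-0.072,0],[0,0,0]],[[0,-0.096,0],[0,0,0]],[[0,-0.12,0],[0,0,0]]]'
python3 -m handwheel '[[[0,-0.024,0],[0,0,0]],[[0,-0.048,0],[0,0,0]],[[0,-0.072,0],[0,0,0]],[[0,-0.096,0],[0,0,0]],[[0,-0.12,0],[0,0,0]]]'
python3 -m handwheel '[[[0,-0.01,0],[0,0,0]],[[0,-0.02,0],[0,0,0]],[[0,-0.03,0],[0,0,0]],[[0,-0.04,0],[0,0,0]],[[0,-0.05,0],[0,0,0]]]'
python3 -m handwheel '[[[0,-0.01,0],[0,0,0]],[[0,-0.02,0],[0,0,0]],[[0,-0.03,0],[0,0,0]],[[0,-0.04,0],[0,0,0]],[[0,-0.05,0],[0,0,0]]]'
```

```text
clock: 21.58
tool_pos: [0.6058, 0.1086, 0.0739]
orientation: [179.9, 0.1, 177.4]
force: [0.3, 5.5, 2.5]
opening: 0.0222
clock: 22.0
tool_pos: [0.6047, 0.0846, 0.0739]
orientation: [179.9, 0.1, 177.4]
force: [0.6, 6.7, 2.8]
opening: 0.0214
clock: 22.42
tool_pos: [0.6036, 0.0606, 0.0739]
orientation: [179.9, 0.1, 177.4]
force: [-0.4, 5.7, 2.5]
opening: 0.0219
clock: 22.83
tool_pos: [0.6031, 0.0507, 0.0738]
orientation: [180.0, 0.1, 177.4]
force: [-0.3, 6.1, 3.0]
opening: 0.0217
clock: 23.25
tool_pos: [0.6026, 0.0407, 0.0739]
orientation: [180.0, 0.1, 177.4]
force: [-0.4, 6.0, 3.6]
opening: 0.0222
```

```bash
python3 -m handwheel '[[[0,-0.005,0],[0,0,0]],[[0,-0.01,0],[0,0,0]],[[0,-0.015,0],[0,0,0]],[[0,-0.02,0],[0,0,0]],[[0,-0.025,0],[0,0,0]]]'
python3 -m handwheel '[[[0,-0.005,0],[0,0,0]],[[0,-0.01,0],[0,0,0]],[[0,-0.015,0],[0,0,0]],[[0,-0.02,0],[0,0,0]],[[0,-0.025,0],[0,0,0]]]'
python3 -m handwheel '[[[0,-0.005,0],[0,0,0]],[[0,-0.01,0],[0,0,0]],[[0,-0.015,0],[0,0,0]],[[0,-0.02,0],[0,0,0]],[[0,-0.025,0],[0,0,0]]]'
```

```text
clock: 23.67
tool_pos: [0.6024, 0.0358, 0.0739]
orientation: [180.0, 0.1, 177.4]
force: [0.4, 6.5, 2.7]
opening: 0.0218
clock: 24.08
tool_pos: [0.6021, 0.0307, 0.0738]
orientation: [180.0, 0.1, 177.4]
force: [0.2, 6.3, 3.2]
opening: 0.0219
clock: 24.5
tool_pos: [0.6019, 0.0258, 0.0738]
orientation: [180.0, 0.1, 177.4]
force: [0.7, 6.7, 3.8]
opening: 0.0218
```

```bash
python3 -m handwheel '[[[0,-0.005,0],[0,0,0]],[[0,-0.01,0],[0,0,0]],[[0,-0.015,0],[0,0,0]],[[0,-0.02,0],[0,0,0]],[[0,-0.025,0],[0,0,0]]]'
python3 -m handwheel '[[[0,-0.005,0],[0,0,0]],[[0,-0.01,0],[0,0,0]],[[0,-0.015,0],[0,0,0]],[[0,-0.02,0],[0,0,0]],[[0,-0.025,0],[0,0,0]]]'
```

```text
clock: 24.92
tool_pos: [0.6017, 0.0208, 0.0739]
orientation: [180.0, 0.1, 177.4]
force: [0.1, 7.2, 3.4]
opening: 0.0219
clock: 25.33
tool_pos: [0.6017, 0.0163, 0.074]
orientation: [179.9, 0.2, 177.4]
force: [-0.3, 11.1, 2.9]
opening: 0.022
```

The stop is felt: the force rose from 6.5 N to 11.1 N. I press about 3.5 mm more and hold.

```bash
python3 -m handwheel '[[[0,-0.005,0],[0,0,0]],[[0,-0.01,0],[0,0,0]],[[0,-0.014,0],[0,0,0]],[[0,-0.018,0],[0,0,0]],[[0,-0.018,0],[0,0,0]]]'
python3 -m handwheel '[[[0,0,0],[0,0,0]],[[0,0,0],[0,0,0]],[[0,0,0],[0,0,0]]]'
python3 -c "
from h import *
p,q=tool(); print('jig',JIG[1].inv().apply(p-JIG[0]),get_obs()['force'])"
```

```text
clock: 25.75
tool_pos: [0.6017, 0.0131, 0.0741]
orientation: [179.9, 0.2, 177.4]
force: [-0.0, 10.8, 4.4]
opening: 0.0218
clock: 26.0
tool_pos: [0.6017, 0.0131, 0.074]
orientation: [179.9, 0.2, 177.4]
force: [0.8, 10.1, 4.0]
opening: 0.0215
jig [-0.07202782  0.00218644  0.07403702] [ 0.8094231  10.1241842   4.02420471]
```

```bash
python3 -m handwheel '[[[0,-0.003,0],[0,0,0]],[[0,-0.006,0],[0,0,0]],[[0,-0.0085,0],[0,0,0]]]'
python3 -m handwheel '[[[0,0,0],[0,0,0]],[[0,0,0],[0,0,0]],[[0,0,0],[0,0,0]]]'
python3 - <<'E'
from h import *
p,q=tool(); print('jig',JIG[1].inv().apply(p-JIG[0]),get_obs()['force'])
s=cam('top'); P=pts(s);H=cv2.cvtColor(s['color'],cv2.COLOR_RGB2HSV)
L=JIG[1].inv().apply(P.reshape(-1,3)-JIG[0]).reshape(P.shape)*1e3
b=(H[...,0]>18)&(H[...,0]<36)&(H[...,1]>150)&(L[...,0]>-230)&(L[...,0]<10)&(abs(L[...,1])<28)&(L[...,2]<45)
t=L[b];print('stick',len(t),np.percentile(t,[1,50,99],0).round(1),np.degrees(np.polyfit(t[:,0],t[:,2],1)[0]))
E
```

```text
clock: 26.25
tool_pos: [0.6017, 0.0117, 0.0741]
orientation: [179.9, 0.2, 177.4]
force: [-0.4, 13.0, 5.4]
opening: 0.0218
clock: 26.5
tool_pos: [0.6017, 0.0116, 0.0741]
orientation: [179.9, 0.2, 177.4]
force: [0.5, 11.2, 4.2]
opening: 0.0221
jig [-0.07061041  0.00228791  0.07413686] [ 0.52475924 11.24137789  4.1533998 ]
stick 211 [[-39.4 -10.   11.6]
 [-16.8   0.5  32.2]
 [  9.7  13.7  37. ]] 3.7364784712789243
```

Pressing about 6.8 N over drag. I release the stick and go straight up.

```bash
python3 -m handwheel '[[[0,0,0],[0,0,0]],[[0,0,0],[0,0,0]],[[0,0,0],[0,0,0]],[[0,0,0],[0,0,0]],[[0,0,0],[0,0,0]]]' -0.3
python3 -m handwheel '[[[0,0,-0.02],[0,0,0]],[[0,0,-0.06],[0,0,0]],[[0,0,-0.12],[0,0,0]],[[0,0,-0.2],[0,0,0]],[[0,0,-0.3],[0,0,0]]]'
python3 -m handwheel '[[[0,0.02,-0.2],[0,0,0]],[[0,0.1,-0.3],[0,0,0]],[[0,0.3,-0.3],[0,0,0]],[[0,0.5,-0.3],[0,0,0]],[[0,0.7,-0.3],[0,0,0]]]' -1
python3 -m handwheel '[[[-0.1,0.2,0],[0,0,0]],[[-0.1,0.4,0],[0,0,0]],[[-0.1,0.6,0],[0,0,0]],[[-0.1,0.8,0],[0,0,0]],[[-0.1,0.8,0],[0,0,0]]]'
python3 -m handwheel '[[[0,0,0],[0,0,0]],[[0,0,0],[0,0,0]]]'
python3 - <<'E'
from h import *
s=cam('top'); cv2.imwrite('pics/top10.png',s['color'][...,::-1]); P=pts(s);H=cv2.cvtColor(s['color'],cv2.COLOR_RGB2HSV)
L=JIG[1].inv().apply(P.reshape(-1,3)-JIG[0]).reshape(P.shape)*1e3
b=(H[...,0]>18)&(H[...,0]<36)&(H[...,1]>150)&(L[...,0]>-230)&(L[...,0]<60)&(abs(L[...,1])<28)&(L[...,2]<130)
t=L[b]; print('stick',len(t),np.percentile(t,[1,50,99],0).round(1))
c=t[(abs(t[:,1]-np.median(t[:,1]))<7)&(t[:,2]<42)&(t[:,2]>22)]; 
if len(c)>10: print('slope',np.degrees(np.polyfit(c[:,0],c[:,2],1)[0]),np.median(c[:,2]))
c=t[t[:,2]>90]; print('griptop',c.mean(0) if len(c) else '')
b=(H[...,0]>8)&(H[...,0]<25)&(H[...,1]>60)&(L[...,0]>50)&(L[...,0]<190)&(abs(L[...,1])<25)&(L[...,2]>85)&(L[...,2]<150)
t=L[b];print('stub',len(t),np.percentile(t,[2,50,98],0).round(1))
a=s['color'][90:290,160:480,::-1]; cv2.imwrite('pics/c10.png',cv2.resize(a,(800,500),interpolation=2))
print(get_obs()['force'])
E
```

```text
clock: 26.97
tool_pos: [0.6004, 0.0093, 0.0733]
orientation: [-180.0, 0.0, 177.4]
force: [-0.0, -0.5, 0.1]
opening: 0.0496
clock: 27.38
tool_pos: [0.6001, 0.0096, 0.134]
orientation: [-180.0, -0.0, 177.4]
force: [0.5, 0.2, 0.3]
opening: 0.0575
clock: 27.8
tool_pos: [0.6072, 0.1508, 0.1956]
orientation: [179.9, 0.2, 177.3]
force: [1.4, 0.4, -0.4]
opening: 0.0842
clock: 28.22
tool_pos: [0.6342, 0.315, 0.1935]
orientation: [180.0, 0.1, 177.7]
force: [0.5, -0.8, 0.5]
opening: 0.0877
clock: 28.38
tool_pos: [0.6339, 0.3087, 0.1938]
orientation: [-180.0, 0.0, 177.5]
force: [-0.3, 0.3, -0.6]
opening: 0.0875
stick 747 [[-90.5 -21.2  12.8]
 [-31.4  -1.6  33.5]
 [ 58.5  13.6 107.6]]
slope 0.18595346271589913 32.738952879651514
griptop [-72.59140354  -0.16832846 103.42043512]
stub 276 [[105.6 -13.3  87.5]
 [128.1  -3.3 128.1]
 [152.   12.3 140.9]]
[-0.19189074  0.33744752 -0.57310358]
```

View pics/c10.png

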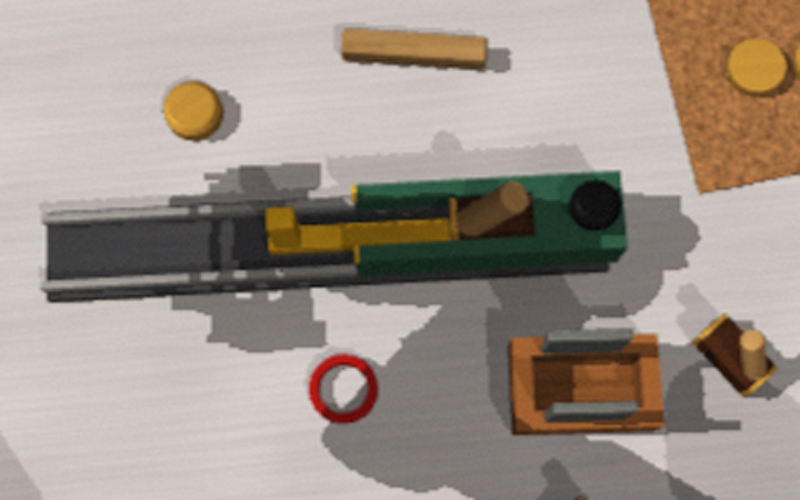

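The final picture shows the stick flat behind the head at (360,235), its grip upright at (283,228), and the head under the guard at (495,210). The ring, cap and blank look undisturbed. I hand in.

```bash
python3 -c "
from h import *
print(close_job(),get_obs()['clock'],get_obs()['force'])"
```

```text
the job is handed in; nothing more can be done
the job is handed in; nothing more can be done
```

I carried out every step of the task and handed the job in at about 28 s; no verdict is reported.

**What I did**
- **Lift:** I gripped the head by its leaning stub along x and drew it straight up out of the pocket. A fit to its rear plate and top face showed it hanging level.
- **Set down:** I placed it in the channel at about x = -0.085 and felt the bed take its weight before letting go. A picture confirmed it stood free with its nose to the mouth.
- **Feed:** I pushed with the stick only, against a steady drag of about 6 N. The stop showed as a rise to 11 N, and the last push peaked at 13 N, so about 7 N on the stop, well under ramming.
- **Finish:** I released the stick and withdrew the arm.

**Last checks**
- **Stick:** It lies flat (slope 0.2°) on the channel centre line, about 2 mm back from where I let go.
- **Head:** It is under the guard at about x = 0.135. That is 3 to 4 mm short of where the push ended, about what the spring would give back against the drag. I infer it still bears on the stop, because I could not measure that force after release.
- **Other things:** The ring, cap and blank look undisturbed in the last picture, but I did not measure them.
- **Did not go to plan:** At the moment of pressing, one noisy, cropped fit read a 3.7° stick slope; the cleaner check after release did not confirm it. The side camera was blocked by the arm while I placed the stick, so I used the top view there and for the later checks. Reading the state after hand-in was refused, so I have no figures from after it.

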